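# Snap the gated hanger onto the drying rail

## Robot

A 6-joint arm with a two-finger parallel gripper is mounted at the origin on the work surface. World frame = base frame: x ahead of the robot, y to its left, z up, the work surface at z = 0. Lengths are in m, angles in rad, forces in N, time in s.
With the tool pointing down it reaches from about 0.4 to 0.925 m from the base axis. Payload 3.4 kg.
Tool frame: the origin (TCP) lies at the very end of the fingers, on their centre line; the grasp point (between the pads) lies 19 mm behind it; y points along the fingers, z is the direction in which the jaws open and shut, and the axes are right-handed (so a half turn about y gives the same grasp; the last joint's range is limited). The gripper opens to 85 mm and grips with 20 to 120 N. Pads are 22 mm wide; open, the fingers measure 114 mm over their backs; the gripper's body (76 mm by 85 mm) begins 54 mm behind the grasp point. The pads swing forward as they close: fully open they stand 13 mm farther back than shut.
Start: joints at [-1.383, 0.307, 1.506, -0, 1.328, -0.073], TCP at [0.149, -0.555, 0.231] pointing down, gripper open.
Joint ranges: [-3.12, 3.12], [-1.05, 2.28], [0.14, 2.33], [-1.42, 4.57], [0.1, 2.73], [-2.68, 2.68]. Speed limits (rad/s): [2.57, 2.57, 3.14, 3.14, 3.14, 3.14].

## Interface

Orientations are given as a 3x3 rotation matrix whose columns are the frame's x, y, z axes.
In Python, from plant import env gives the robot as it stands.
- The arm moves only by the tool apply_moves, never from a script. Its argument "rows" is a list that holds one entry, the list of rows, each a list of 5 numbers: the opening, from 0 (shut) to 1 (fully open), then the shift along the world's x, y, z in units of 60 mm (1.0 is 60 mm), then the turn about the world's z in units of 10 degrees (1.0 is 10 degrees). In form: [[[grip, dx, dy, dz, yaw], ...]]. A call has 1 to 12 rows; each row shifts and turns the commanded pose from where the row before left it; what a row does not reach is not made up. A row lasts 1/8 s, in which the tool goes at most 62.5 mm and 10.7 degrees, less where a joint would pass 70% of its speed; a pose out of reach is approached as far as the arm can. A call is refused whole if a number of a shift passes 1 or a number of a turn 1, either way. A call with a gripper value outside its range is refused whole. The fingers move at their own pace and stop on an object; "newtons" is the grip in N (left out, the last holds). Time passes only in rows, so rows that do not move let the fingers close. It gives the time, the measured TCP pose, the force and the opening at its end, in the units of the state.
- env.get_obs(): the state, without advancing time (a new reading comes with each control period).
- env.snapshot(name): name is "side" or "top" or "wrist"; returns the picture (400x640x3 uint8, blue, green, red); there is no depth.
- env.camera_info(name): a dict with "fx", "fy", "cx", "cy" (pixels), "rvec" (rotation vector, rad) and "tvec" (3), from world to camera coordinates, as OpenCV has them. Camera axes: x right, y down, z forward; pixel columns grow to the right and rows downward; lengths in m; the calibration is good to about 2 mm. A picture is of the moment at which its call begins: read the wrist's pose just before it. camera_info takes no time and is no camera call; for the wrist camera it gives the pose at the moment of the call.
- env.hand_in(): hands the job in, once; it reports no verdict.
Trained networks look in the newest picture that a camera, given by its name, has taken for a name from the list of things; names that differ only in an ending like _2 or _b are one class to them, and where a whole thing is asked for, a point or a joint stands for the part that bears it (a point fixed in the world has none). Each returns a list of dicts, best first, with "conf" (0 to 1); they miss things now and then, are a little off and sometimes report something else, mostly with a low value. They report only what shows in the picture. A call takes as long as a camera call. They do not tell look-alikes from the thing itself.
- env.find_in(camera, label): "point" ([column, row] in pixels, amid what is visible of it).
- env.spot_point(camera, label): "point" ([column, row] in pixels: a listed point, or the origin of a listed thing).
The state is a dict: "t": time; "q": joint angles; "qvel": joint speeds; "tau": joint torques, N m; "tool_pos": TCP position; "tool_rot": TCP orientation; "contact_force": force on the tool from outside, world axes, zero at the start; "torque": the same for the moment, N m; "grip_width": finger opening in m.
Only numpy, scipy, OpenCV 4.12 (cv2) and the standard library are available. Lean on these libraries where they do the work, as an engineer would, in place of code of your own. Each camera call takes 0.05 s, during which the arm holds its last target.

## Task

Take the hanger with the sprung gate across its mouth and the flat grip, and push it straight down over the bar of the drying rail until the gate flicks shut under the bar; then let go, so that it hangs upright on the bar. Leave the plain hanger, the one without a gate, where it stands.

Things in the scene. Friction and masses are not known exactly. Their poses are not given: they have to be found in the camera images.
- snap_hanger: Aluminium arch hook, 24 mm wide strip, open downwards, gated; stands upright on its feet; 0.14 kg. Origin: seat, where the axis of the bar lies once home (crown 6 mm above). z up, x along the bar, either way round. Legs' inner faces y = +/-22 mm; feet reach y = +/-54, underside z = -80. Flat grey grip on top: 24 (x) x 12 (y) x 40 mm tall, z = 13 to 53; grasp from above, closing along y.
- gate (a joint): Snap hanger's steel gate across its mouth, 50 mm below the seat, hinged at y = -19 mm, resting on a nose at y = +15 to 22. 0 = shut (level); swings only up into the throat, to 1.45 rad. A bar from below, within 9 mm of the middle in y, lifts it with about 6 N (14 N off-centre); it flicks shut under the bar once the seat is 11 mm or less above the bar's axis.
- rail_mid (a point): Middle of the drying rail's bar, on its axis, 140 mm above the bench. Round steel bar, 12 mm thick, level, along this point's x; z up. 228 mm clear between end blocks (22 mm wide, tops 13 mm above the axis) on posts. Fixed, on a grey plate 290 x 110 x 12 mm. The hanger may hang anywhere along the bar.
- plain_hanger: Bystander: the same aluminium arch and size, but without gate or nose and with a round grey knob 30 mm across on top (top 48 mm above the origin). Stands on the bench, mass 0.16 kg. Origin and axes as for the snap hanger. Leave it.
Not all that is in view belongs to the job. Leave any blue, green or orange look-alike of the snap_hanger alone.

How it is judged:
By the outcome, as a careful person would: the job done as asked, in the order asked, and still so for the second after the job is handed in, with the robot touching nothing.
It also fails if it takes over 42 s, if anything falls off the work surface, if the arm or the gripper's body presses on something with over 40 N, if the wrist force passes 120 N, or if a joint passes its speed limit or range.

## Working session

There is one attempt and no reset: what is moved stays moved. The work goes in short steps, Python scripts to look and compute and a tool call to move; the robot and the scene stay as the last step left them, time stands still between calls to the robot, and variables do not carry over. Pictures are saved under pics/ and viewed, and the job is handed in when it is done.

Besides the shell and the picture viewer there is one more tool, called by a JSON object that holds its "method" and its "body". apply_moves: Moves the arm, as the interface text tells. Its arguments: {"type":"object","properties":{"rows":{"type":"array"},"newtons":{"type":"number"}},"required":["rows"]}

```bash
mkdir -p pics; ls; cat > h.py <<'E'
import numpy as np,cv2
from plant import env
def cam(n):
    c=env.camera_info(n);K=np.array([[c['fx'],0,c['cx']],[0,c['fy'],c['cy']],[0,0,1.]])
    R=cv2.Rodrigues(np.array(c['rvec'],float))[0];return K,R,np.array(c['tvec'],float).ravel()
def proj(n,P):
    K,R,t=cam(n);return cv2.projectPoints(np.atleast_2d(np.array(P,float)),R,t,K,None)[0].reshape(-1,2)
def atz(n,p,z):
    K,R,t=cam(n);d=R.T@np.linalg.solve(K,[p[0],p[1],1.]);o=-R.T@t
    return o+d*(z-o[2])/d[2]
def tri(n1,p1,n2,p2):
    M=[]
    for n in(n1,n2):
        K,R,t=cam(n);M.append(K@np.c_[R,t])
    X=cv2.triangulatePoints(M[0],M[1],np.array(p1,float).reshape(2,1),np.array(p2,float).reshape(2,1)).ravel();return X[:3]/X[3]
E
python3 - <<'E'
from h import *
for n in('side','top','wrist'):
    im=env.snapshot(n);cv2.imwrite(f'pics/{n}0.png',im)
    if n=='wrist':continue
    for l in('snap_hanger','rail_mid','plain_hanger','gate'):
        print(n,l,[(np.round(d['point']),round(d['conf'],2)) for d in env.spot_point(n,l)])
print(env.get_obs()['t'])
for n in('side','top'):
    K,R,t=cam(n);print(n,-R.T@t,R[2])
E
```

```text
pics
side snap_hanger [(array([323., 226.]), 0.87), (array([414., 283.]), 0.85), (array([391., 224.]), 0.82), (array([264., 258.]), 0.79), (array([246., 201.]), 0.67)]
side rail_mid [(array([324., 115.]), 0.72)]
side plain_hanger [(array([319., 324.]), 0.9)]Traceback (most recent call last):
  File "<stdin>", line 6, in <module>
ValueError: it knows: plain_hanger, rail_mid, snap_hanger
```

```bash
python3 - <<'E'
from h import *
for n in('top','wrist'):
    im=env.snapshot(n);cv2.imwrite(f'pics/{n}0.png',im)
    for l in('snap_hanger','rail_mid','plain_hanger'):
        print(n,l,[(np.round(d['point']),round(d['conf'],2)) for d in env.spot_point(n,l)])
print(env.get_obs()['t'])
for n in('side','top'):
    K,R,t=cam(n);print(n,-R.T@t,R[2])
E
```

```text
top snap_hanger [(array([340., 148.]), 0.87), (array([327., 278.]), 0.81), (array([258., 294.]), 0.72), (array([309., 218.]), 0.7), (array([278., 175.]), 0.69)]
top rail_mid [(array([457., 207.]), 0.81)]
top plain_hanger [(array([215., 219.]), 0.81), (array([458., 205.]), 0.19)]
wrist snap_hanger []
wrist rail_mid []
wrist plain_hanger []
0.6
side [0.48320604 0.59096986 0.69802286] [ 0.04933894 -0.71740104 -0.69491108]
top [0.36635062 0.00278819 0.9886797 ] [ 0.18750178 -0.01117011 -0.98220075]
```

View pics/side0.png

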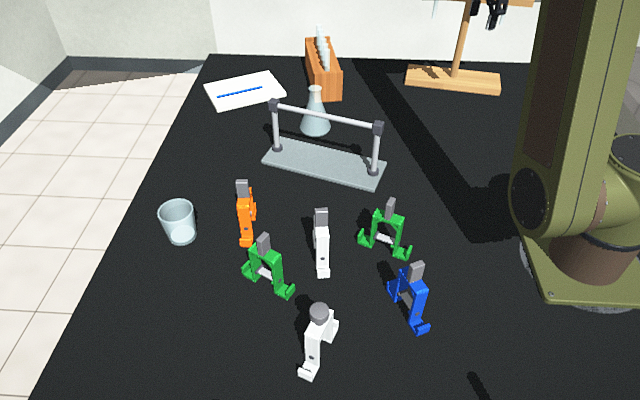

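View pics/top0.png

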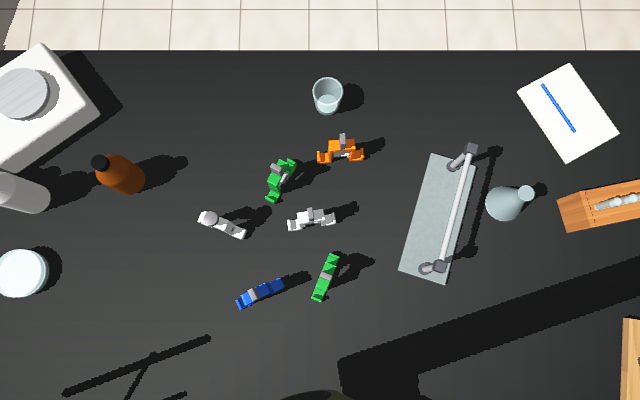

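Candidates in the side view:
- orange (246,201)
- green (264,258)
- green (391,224)
- blue (414,283)
- bare aluminium with flat grip (323,226)
- bare aluminium with round knob (319,324), which is the plain hanger

I choose (323,226) in the side view, which is (309,218) in the top view, and check it in a close crop.

```bash
python3 - <<'E'
from h import *
a=cv2.imread('pics/side0.png')[190:290,280:370];b=cv2.imread('pics/top0.png')[180:250,260:360]
a=cv2.resize(a,(360,400),interpolation=2);b=cv2.resize(b,(430,301),interpolation=2)
o=np.zeros((400,800,3),np.uint8);o[:,:360]=a;o[:301,365:795]=b;cv2.imwrite('pics/crop1.png',o)
print(tri('side',(323,226),'top',(309,218)),'rail',tri('side',(324,115),'top',(457,207)))
print('seat@.08',atz('side',(323,226),.08),atz('top',(309,218),.08))
print('rail ends top', atz('top',(470,149),.15),atz('top',(438,266),.15),atz('top',(457,207),.14))
print('rail ends side', atz('side',(275,104),.153),atz('side',(377,126),.153),atz('side',(324,115),.14))
print(env.get_obs()['tool_rot'])
E
```

```text
[0.50980102 0.0216708  0.08777532] rail [ 0.52428269 -0.27761752  0.13427898]
seat@.08 [0.51018553 0.01440517 0.08      ] [0.51098913 0.02183946 0.08      ]
rail ends top [ 0.6403972 -0.3065255  0.15     ] [ 0.40522424 -0.2282123   0.15      ] [ 0.52254624 -0.27563905  0.14      ]
rail ends side [ 0.63651084 -0.28663287  0.153     ] [ 0.40908067 -0.21428183  0.153     ] [ 0.52447803 -0.26904898  0.14      ]
[[-9.65931068e-01  2.89726943e-05  2.58799480e-01]
 [-2.58799482e-01 -8.99999045e-05 -9.65931064e-01]
 [-4.69369690e-06 -9.99999996e-01  9.44318222e-05]]
```

View pics/crop1.png

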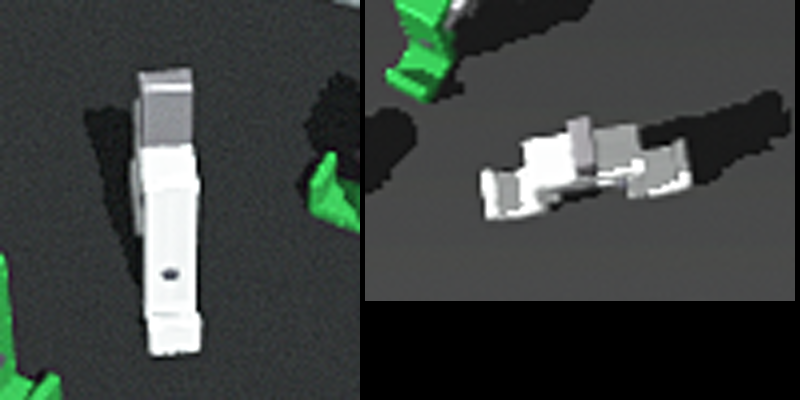

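```bash
python3 - <<'E'
from h import *
b=cv2.imread('pics/top0.png')[130:290,390:490]
c=cv2.imread('pics/side0.png')[90:200,250:400]
o=np.zeros((590,800,3),np.uint8);b=cv2.resize(b,None,fx=3.6,fy=3.6,interpolation=2);c=cv2.resize(c,None,fx=2.9,fy=2.9,interpolation=2)
o[:b.shape[0],:b.shape[1]]=b;o[:c.shape[0],365:365+c.shape[1]]=c;cv2.imwrite('pics/crop2.png',o)
E
```

```text
(no output)
```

View pics/crop2.png

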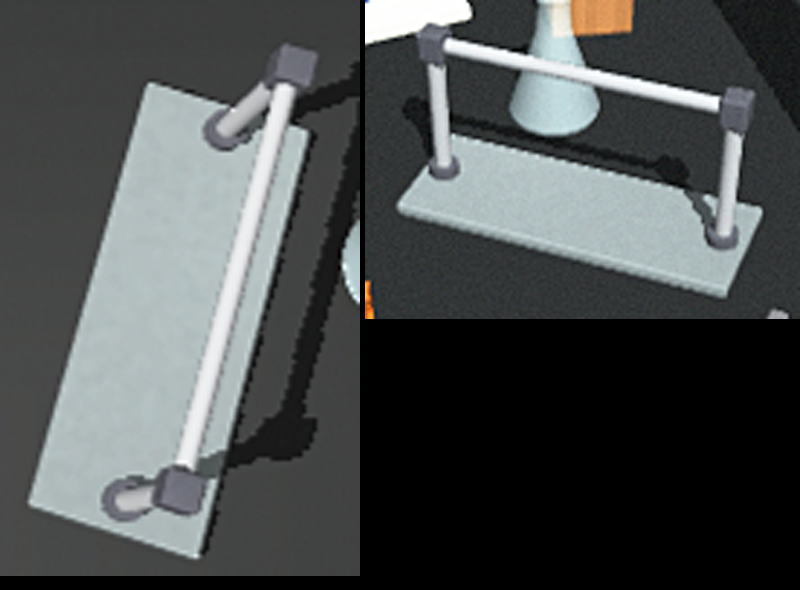

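```bash
python3 - <<'E'
from h import *
f=lambda x,y:(260+(x-365)/4.3,180+y/4.3)
L1,L2=atz('top',f(487,220),0.0),atz('top',f(632,200),0.0)
R2=atz('top',f(690,187),0.)
print('feet near edge',L1,L2,R2, np.degrees(np.arctan2(*(R2-L1)[[1,0]])))
print('grip',atz('top',f(583,117),.133),atz('top',f(583,160),.133))
for p in[(340,148),(327,278),(258,294),(278,175),(215,219)]:print(p,atz('top',p,.08).round(3))
e=[proj('side',[[.6364,-.2866,.153]]),]
from scipy.optimize import least_squares
# rail fit from block-inner bar ends / net mid: px top (463,153),(442,262)?; 
def rail(v,z=.14):
    x,y,a=v;d=np.array([np.cos(a),np.sin(a),0]);c=np.array([x,y,z]);return [c-.125*d+[0,0,.0],c+.125*d]
T=np.array([[440,266.2],[471,148.5]])  # block centres top crop2/3.6+offset
T=np.array([[390+180/3.6,130+490/3.6],[390+294/3.6,130+67/3.6]])
S=np.array([[250+(737-365)/2.9,90+110/2.9],[250+(434-365)/2.9,90+44/2.9]])
print(T,S)
for w in((1,1),(1,0),(0,1)):
    r=least_squares(lambda v:np.r_[w[0]*(proj('top',rail(v,.143))-T).ravel(),w[1]*(proj('side',rail(v,.143))-S).ravel()],[.52,-.27,-.3])
    print(w,r.x,np.degrees(r.x[2]),r.fun.round(1))
E
```

```text
feet near edge [0.49329282 0.0709042  0.        ] [ 0.50374655 -0.00665975  0.        ] [ 0.51065373 -0.0378393   0.        ] -80.92926811618496
grip [0.52450512 0.01732198 0.133     ] [0.50414183 0.01733024 0.133     ]
(340, 148) [ 0.666 -0.046  0.08 ]
(327, 278) [ 0.385 -0.015  0.08 ]
(258, 294) [0.353 0.127 0.08 ]
(278, 175) [0.605 0.089 0.08 ]
(215, 219) [0.51  0.221 0.08 ]
[[440.         266.11111111]
 [471.66666667 148.61111111]] [[378.27586207 127.93103448]
 [273.79310345 105.17241379]]
(1, 1) [ 0.52399865 -0.2706018  -0.31723418] -18.176179604658227 [-1.2  0.  -1.4  0.4 -0.2 -2.6  0.1 -2.8]
(1, 0) [ 0.52437059 -0.27329706 -0.31847671] -18.24737147665052 [ 0.1 -0.2 -0.1  0.2 -0.  -0.   0.  -0. ]
(0, 1) [ 0.52344962 -0.26006129 -0.31441921] -18.01489372220598 [-0.   0.  -0.   0.   0.3  0.2 -0.3 -0.3]
```

View pics/wrist0.png

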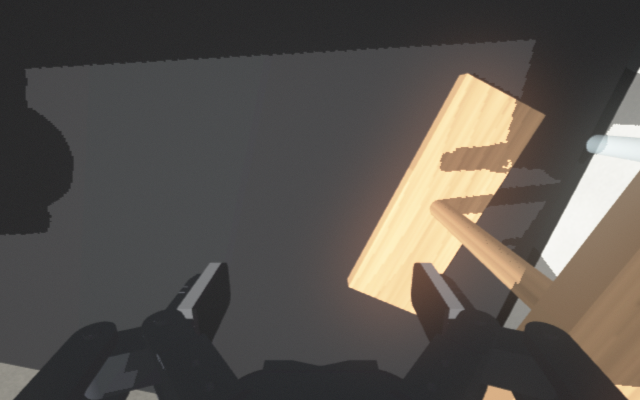

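{"method": "apply_moves", "body": {"rows": [[[1,0.45,0.8,0.1,-0.05],[1,0.45,0.8,0.1,-0.05],[1,0.45,0.8,0,-0.05],[1,0.45,0.8,0,-0.05],[1,0.45,0.8,0,-0.05],[1,0.45,0.8,0,-0.05],[1,0.45,0.8,0,-0.05],[1,0.45,0.8,0,-0.05],[1,0.45,0.8,0,-0.05],[1,0.45,0.8,0,-0.05],[1,0.45,0.8,0,-0.05],[1,0.45,0.75,0,-0.05]]]}}

```text
t: 2.1
tool_pos: [0.4736, 0.0194, 0.2436]
tool_rot: [[-0.988, 0.001, 0.157], [-0.157, -0.0, -0.988], [-0.001, -1.0, 0.0]]
contact_force: [0.5, -0.8, 0.7]
grip_width: 0.0856
```

```bash
python3 - <<'E'
from h import *
o=env.get_obs();print(o['t'],o['tool_pos'],o['tool_rot'],o['contact_force'])
im=env.snapshot('wrist');cv2.imwrite('pics/w1.png',im)
K,R,t=cam('wrist');print(-R.T@t,R[2])
for l in('snap_hanger','rail_mid'):
    print(l,[(np.round(d['point']),round(d['conf'],2)) for d in env.spot_point('wrist',l)])
print(proj('wrist',[[.511,.02,.08]]))
E
```

```text
2.1 [0.47356098 0.01941836 0.24362017] [[-9.87636710e-01  8.96225606e-04  1.56757540e-01]
 [-1.56757821e-01 -2.51803410e-04 -9.87637040e-01]
 [-8.45673521e-04 -9.99999567e-01  3.89180665e-04]] [ 0.48019428 -0.770873    0.68813179]
[0.55078471 0.03463408 0.385849  ] [-0.28951146 -0.0426514  -0.95622381]
snap_hanger [(array([335., 268.]), 0.79), (array([261.,  24.]), 0.7), (array([327., 150.]), 0.57)]
rail_mid []
[[324.70449284 150.13783777]]
```

View pics/w1.png

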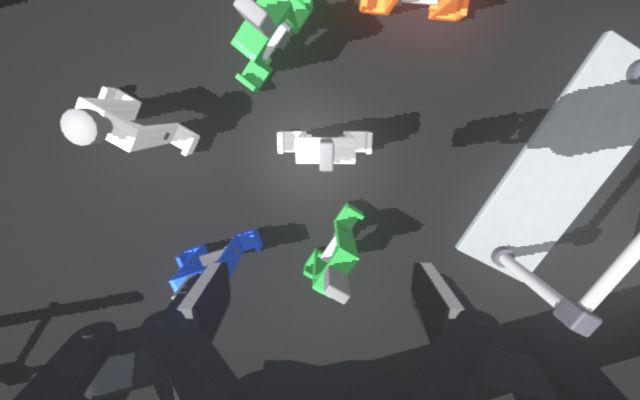

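The wrist view shows the gated aluminium hanger at (327,150), nearly square to the jaws. The plain hanger is at (100,125), greens at (265,40) and (335,255), blue at (215,260).

```bash
python3 - <<'E'
from h import *
im=cv2.imread('pics/w1.png')
def box(v,zg=0):
    x,y,a=v;ux=np.array([np.cos(a),np.sin(a),0]);uy=np.array([-np.sin(a),np.cos(a),0]);c=np.array([x,y,.08])
    g=[c+sx*.012*ux+sy*.006*uy+[0,0,.053] for sx,sy in((-1,-1),(1,-1),(1,1),(-1,1))]
    f=[c+sx*.012*ux+sy*.054*uy-[0,0,.080] for sx,sy in((-1,-1),(1,-1),(1,1),(-1,1))]
    return g,f
g,f=box((.511,.02,np.radians(9)))
x0,y0=260,110;s=5.5
c=cv2.resize(im[y0:y0+80,x0:x0+130],None,fx=s,fy=s,interpolation=2)
for P in(g,f):
    p=((proj('wrist',P)-[x0,y0]+.5)*s).astype(int);cv2.polylines(c,[p],True,(0,0,255),1)
cv2.imwrite('pics/w1c.png',c)
E
```

```text
(no output)
```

View pics/w1c.png

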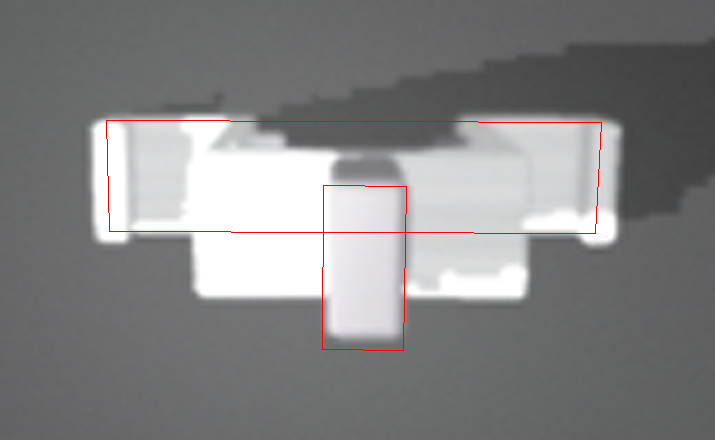

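{"method": "apply_moves", "body": {"rows": [[[0.8,0.32,0.01,0,0],[0.7,0.32,0,-0.2,0],[0.7,0,0,-0.5,0],[0.7,0,0,-0.6,0],[0.7,0,0,-0.6,0],[0.7,0,0,-0.3,0],[0.7,0,0,-0.18,0],[0.7,0,0,0,0]]]}}

```text
t: 3.25
tool_pos: [0.5112, 0.0174, 0.0995]
tool_rot: [[-0.988, -0.002, 0.155], [-0.155, 0.0, -0.988], [0.002, -1.0, -0.0]]
contact_force: [-0.4, -0.9, 0.4]
grip_width: 0.0596
```

```bash
python3 - <<'E'
from h import *
o=env.get_obs();print(o['t'],o['tool_pos'],o['contact_force'])
im=env.snapshot('wrist');s=env.snapshot('side')
cv2.imwrite('pics/w2.png',np.vstack([im[100:400],cv2.resize(s[150:300,200:520],(640,300))]))
E
```

```text
3.25 [0.51117918 0.01743795 0.09953737] [-0.37303704 -0.9132358   0.35675324]
```

View pics/w2.png

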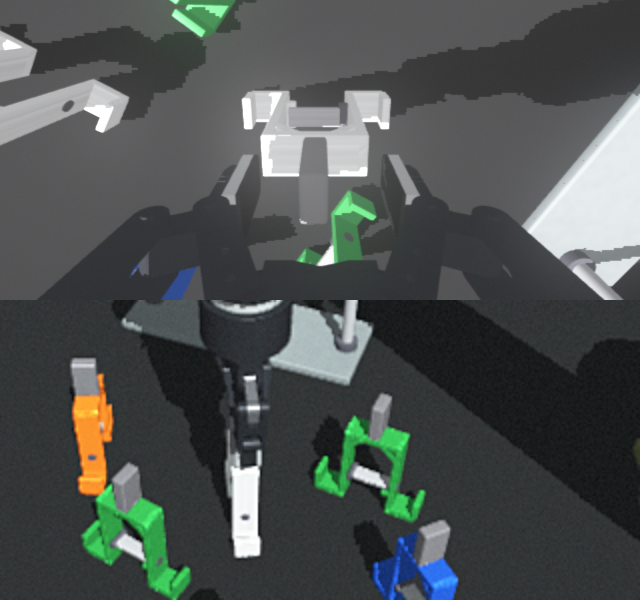

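{"method": "apply_moves", "body": {"newtons": 60, "rows": [[[0.7,0.01,0.04,0,0],[0,0,0,0,0],[0,0,0,0,0],[0,0,0,0,0],[0,0,0,0,0],[0,0,0,0,0],[0,0,0,0,0]]]}}

```text
t: 4.22
tool_pos: [0.5121, 0.0205, 0.1009]
tool_rot: [[-0.988, 0.001, 0.156], [-0.156, -0.0, -0.988], [-0.001, -1.0, 0.0]]
contact_force: [0.1, -0.5, 5.0]
grip_width: 0.0107
```

{"method": "apply_moves", "body": {"rows": [[[0,0,0,0.3,0],[0,0,0,0.8,0],[0,0,0,0.8,0],[0,0,0,0.8,0],[0,0,0,0.6,0],[0,0,0,0,0]]]}}

```text
t: 4.97
tool_pos: [0.5133, 0.0207, 0.3009]
tool_rot: [[-0.988, 0.006, 0.157], [-0.157, 0.0, -0.988], [-0.006, -1.0, 0.001]]
contact_force: [0.3, -0.0, -1.9]
grip_width: 0.0112
```

{"method": "apply_moves", "body": {"rows": [[[0,0,-0.2,0,-0.45],[0,0,-0.5,0,-0.45],[0,0,-0.6,0,-0.45],[0,0,-0.7,0,-0.45],[0,0,-0.7,0,-0.45],[0,0,-0.7,0,-0.47],[0,0,-0.7,0,0],[0,0,-0.5,0,0],[0,0,-0.2,0,0],[0,0,0,0,0],[0,0,0,0,0]]]}}

```text
t: 6.35
tool_pos: [0.5115, -0.266, 0.2979]
tool_rot: [[-0.95, -0.001, -0.311], [0.311, 0.002, -0.95], [0.001, -1.0, -0.001]]
contact_force: [0.8, 0.5, -1.3]
grip_width: 0.0111
```

```bash
python3 - <<'E'
from h import *
o=env.get_obs();print(o['t'],o['tool_pos'],o['tool_rot'],o['contact_force'],o['grip_width'])
for n in('wrist','top','side'):
    im=env.snapshot(n);cv2.imwrite(f'pics/{n}3.png',im)
    for l in('snap_hanger','rail_mid'):
        print(n,l,[(np.round(d['point']),round(d['conf'],2)) for d in env.spot_point(n,l)][:3])
print(proj('wrist',[[.524,-.273,.14]]))
E
```

```text
6.35 [ 0.51153847 -0.26599057  0.29787414] [[-0.95024576 -0.0010318  -0.3114995 ]
 [ 0.31149776  0.00155762 -0.95024561]
 [ 0.00146566 -0.99999825 -0.00115872]] [ 0.79605262  0.54394308 -1.31745952] 0.01106531386326183
wrist snap_hanger [(array([  8., 192.]), 0.98), (array([170., 320.]), 0.83), (array([ 90., 365.]), 0.73)]
wrist rail_mid [(array([320., 176.]), 0.82)]
top snap_hanger [(array([255., 296.]), 0.86), (array([278., 174.]), 0.85), (array([328., 278.]), 0.81)]
top rail_mid [(array([456., 203.]), 0.77)]
side snap_hanger [(array([387., 220.]), 0.98), (array([413., 285.]), 0.98), (array([264., 257.]), 0.66)]
side rail_mid [(array([322., 113.]), 0.62)]
[[320.24161935 175.53586206]]
```

View pics/wrist3.png

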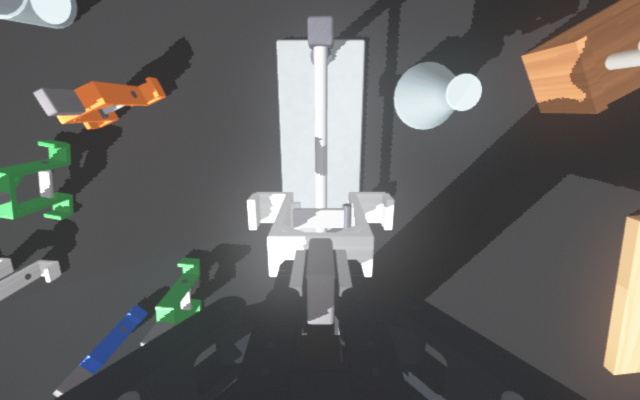

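View pics/side3.png

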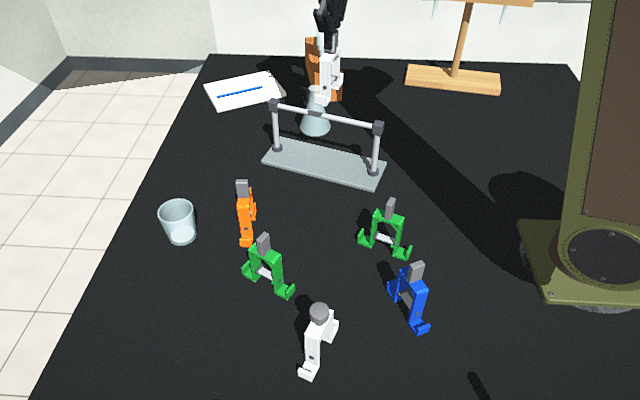

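```bash
python3 - <<'E'
from h import *
im=cv2.imread('pics/wrist3.png');g=im.astype(int).sum(2)
P=[]
for r in list(range(55,130,8))+list(range(178,188,4)):
    row=g[r,300:340];b=np.where(row>row.max()-120)[0]+300;P.append(atz('wrist',((b[0]+b[-1])/2,r),.14));print(r,b[0],b[-1],row.max())
P=np.array(P);P=P[:,:2];m=P.mean(0);d=np.linalg.svd(P-m)[2][0];d*=np.sign(d[0])
print('bar ang',np.degrees(np.arctan2(d[1],d[0])))
n=np.array([-d[1],d[0]]);o=env.get_obs();T=o['tool_pos'][:2]
print('lateral tcp-bar',(T-m)@n,'along from mid',(T-[.524,-.273])@d,'z tool ang',np.degrees(np.arctan2(o['tool_rot'][1][2],o['tool_rot'][0][2])),n)
# where feet predicted for hanger at TCP
zt=np.array(o['tool_rot'])[:,2];c=np.array(o['tool_pos'])-[0,0,.0209]
print(proj('wrist',[c+.006*zt+[0,0,.053],c-.006*zt+[0,0,.053],c+.054*zt-[0,0,.07],c-.054*zt-[0,0,.07]]))
c4=cv2.resize(im[170:340,230:410],None,fx=3.5,fy=3.5,interpolation=2);cv2.imwrite('pics/w3c.png',c4)
E
```

```text
55 300 339 760
63 300 339 760
71 300 339 762
79 300 339 762
87 300 339 762
95 300 339 762
103 300 339 762
111 300 339 762
119 300 339 762
127 300 339 763
178 300 339 765
182 300 339 765
186 300 339 765
bar ang -18.264407392360777
lateral tcp-bar 0.0010310268190988547 along from mid -0.013372808918599571 z tool ang -108.17810270389523 [0.3134026  0.94962035]
[[331.00753737 303.58846482]
 [301.44777175 303.61850239]
 [387.15815698 209.97188256]
 [248.92640452 210.10464495]]
```

View pics/w3c.png

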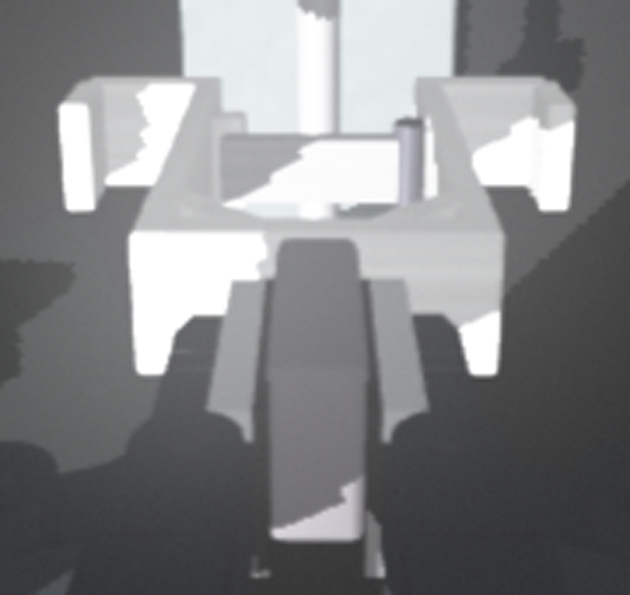

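```bash
python3 - <<'E'
from h import *
im=cv2.imread('pics/wrist3.png');g=cv2.cvtColor(im,6).astype(float)
gx=np.gradient(cv2.GaussianBlur(g,(3,3),0),axis=1)
P=[]
for r in list(range(55,130,8))+[178,182,186]:
    s=gx[r,308:334];a=308+s.argmax();b=308+s.argmin();print(r,a,b,end='; ');P.append(atz('wrist',((a+b)/2,r),.14)[:2])
P=np.array(P);m=P.mean(0);d=np.linalg.svd(P-m)[2][0];d*=np.sign(d[0]);n=np.array([-d[1],d[0]])
T=env.get_obs()['tool_pos'][:2]
print('\nbar ang',np.degrees(np.arctan2(d[1],d[0])),'lat',(T-m)@n)
F=[atz('wrist',(246.6,195),.207)[:2],atz('wrist',(394.6,195),.207)[:2]]
print('feet lat',[(f-m)@n for f in F])
G=[atz('wrist',(307.7,318),.33)[:2],atz('wrist',(334.3,318),.33)[:2]]
print('grip lat',[(f-m)@n for f in G])
E
```

```text
55 313 325; 63 329 325; 71 327 324; 79 327 324; 87 327 324; 95 327 324; 103 327 324; 111 327 324; 119 327 324; 127 327 324; 178 327 324; 182 327 324; 186 327 324; 
bar ang -17.294813786360358 lat 0.0074220073073759905
feet lat [np.float64(0.06237488492516625), np.float64(-0.0519193769817005)]
grip lat [np.float64(0.011124085054180596), np.float64(7.277217716661063e-05)]
```

```bash
python3 - <<'E'
from h import *
im=cv2.imread('pics/wrist3.png');g=cv2.cvtColor(im,6).astype(int)
for r in (60,100,125,160,180,187): print(r,g[r,306:336])
def lat(pa,pb):
    P=np.array([atz('wrist',pa,.14)[:2],atz('wrist',pb,.14)[:2]]);d=P[1]-P[0];d/=np.linalg.norm(d);d*=np.sign(d[0]);n=np.array([-d[1],d[0]]);m=P[0]
    T=env.get_obs()['tool_pos'][:2]
    F=sum(atz('wrist',(c,195),.207)[:2] for c in(246.6,394.6))/2;G=sum(atz('wrist',(c,318),.33)[:2] for c in(307.7,334.3))/2
    print(np.degrees(np.arctan2(d[1],d[0])),[round(float((q-m)@n*1000),1) for q in(T,F,G)],n)
lat((320.4,60),(320.7,185))
E
```

```text
60 [232 233 233 233 223 190 172 189 233 251 253 253 253 253 252 251 244 232
 216 189 163 155 163 157 147 154 171 199 229 233]
100 [233 233 233 233 233 234 235 236 242 251 253 254 254 254 253 251 245 234
 219 191 168 195 234 237 237 235 236 235 236 236]
125 [234 235 236 235 235 235 236 236 242 250 253 254 254 254 253 251 246 234
 219 191 175 207 236 238 239 239 239 239 239 239]
160 [234 234 234 234 234 234 235 235 223 177 161 162 164 165 167 168 165 162
 160 160 167 205 234 236 236 236 236 236 236 236]
180 [235 235 235 235 235 237 237 237 239 247 252 254 255 255 255 252 246 235
 219 192 183 217 235 236 235 235 235 234 234 233]
187 [236 237 237 237 237 237 236 236 238 246 252 254 255 255 255 252 246 235
 220 191 181 215 234 235 235 235 234 234 234 234]
-18.064913898646033 [2.2, 0.2, 0.3] [0.31009431 0.9507058 ]
```

The bar (columns 314.5–327) and the hanger's centre agree to under 1 mm laterally, and the yaw agrees to about 0.1°. Descending.

{"method": "apply_moves", "body": {"newtons": 80, "rows": [[[0,0,0,-0.3,0],[0,0,0,-0.4,0],[0,0,0,-0.4,0],[0,0,0,-0.2,0],[0,0,0,-0.2,0],[0,0,0,-0.2,0],[0,0,0,-0.15,0],[0,0,0,0,0]]]}}

```text
t: 7.8
tool_pos: [0.5129, -0.2699, 0.1886]
tool_rot: [[-0.95, 0.003, -0.312], [0.312, -0.005, -0.95], [-0.004, -1.0, 0.004]]
contact_force: [-1.0, -6.4, -0.4]
grip_width: 0.011
```

```bash
python3 - <<'E'
from h import *
o=env.get_obs();print(o['t'],o['tool_pos'],o['contact_force'],o['grip_width'])
im=env.snapshot('wrist');s=env.snapshot('side')
cv2.imwrite('pics/w4.png',np.vstack([im[100:400],cv2.resize(s[60:210,200:520],(640,300))]))
E
```

```text
7.8 [ 0.51289667 -0.26990166  0.18861573] [-1.00263388 -6.41856942 -0.4175963 ] 0.010961952539558107
```

View pics/w4.png

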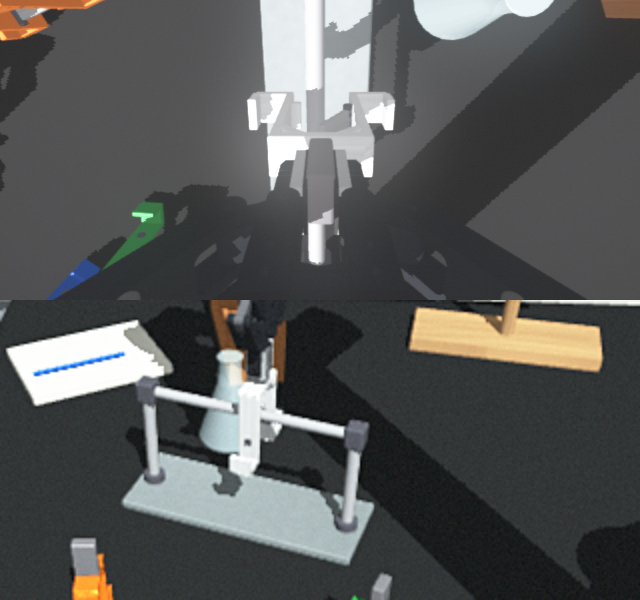

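{"method": "apply_moves", "body": {"rows": [[[0,0.01,0.04,-0.1,0],[0,0,0,-0.15,0],[0,0,0,-0.1,0],[0,0,0,-0.07,0],[0,0,0,0,0]]]}}

```text
t: 8.52
tool_pos: [0.512, -0.264, 0.1614]
tool_rot: [[-0.95, -0.001, -0.312], [0.312, 0.002, -0.95], [0.002, -1.0, -0.001]]
contact_force: [-0.2, 0.2, -1.6]
grip_width: 0.0109
```

```bash
python3 - <<'E'
from h import *
o=env.get_obs();print(o['t'],o['tool_pos'],o['contact_force'],o['grip_width'])
im=env.snapshot('wrist');s=env.snapshot('side')
cv2.imwrite('pics/w5.png',np.vstack([cv2.resize(im[180:330,200:440],(480,300)),cv2.resize(s[80:180,270:430],(480,300))]))
E
```

```text
8.525 [ 0.51196422 -0.26404404  0.1614087 ] [-0.24242343  0.18420469 -1.59548255] 0.010903752393062162
```

View pics/w5.png

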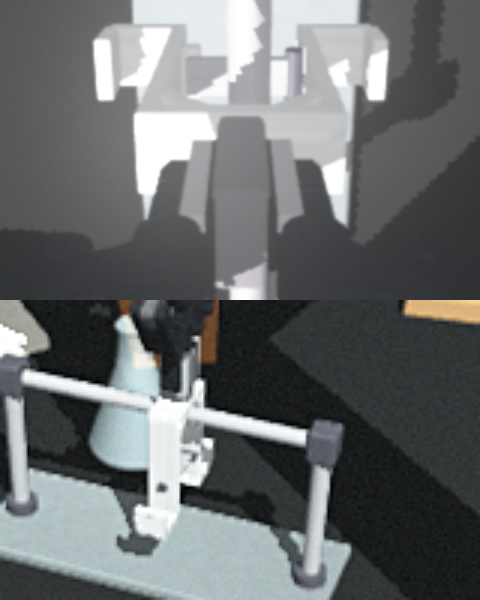

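{"method": "apply_moves", "body": {"rows": [[[0,-0.01,-0.035,-0.01,0],[0,0,0,0,0],[0,0,0,0,0]]]}}

```text
t: 9.0
tool_pos: [0.5118, -0.2672, 0.1618]
tool_rot: [[-0.95, 0.0, -0.312], [0.312, 0.0, -0.95], [-0.0, -1.0, -0.0]]
contact_force: [0.4, -0.3, -1.2]
grip_width: 0.0107
```

```bash
python3 - <<'E'
from h import *
o=env.get_obs();print(o['t'],o['tool_pos'],o['contact_force'],o['grip_width'])
im=env.snapshot('wrist')
cv2.imwrite('pics/w6.png',cv2.resize(im[180:330,220:420],(800,600),interpolation=2))
E
```

```text
9.0 [ 0.51179806 -0.26717588  0.16175454] [ 0.43846156 -0.25846665 -1.22199818] 0.010678631773132708
```

View pics/w6.png

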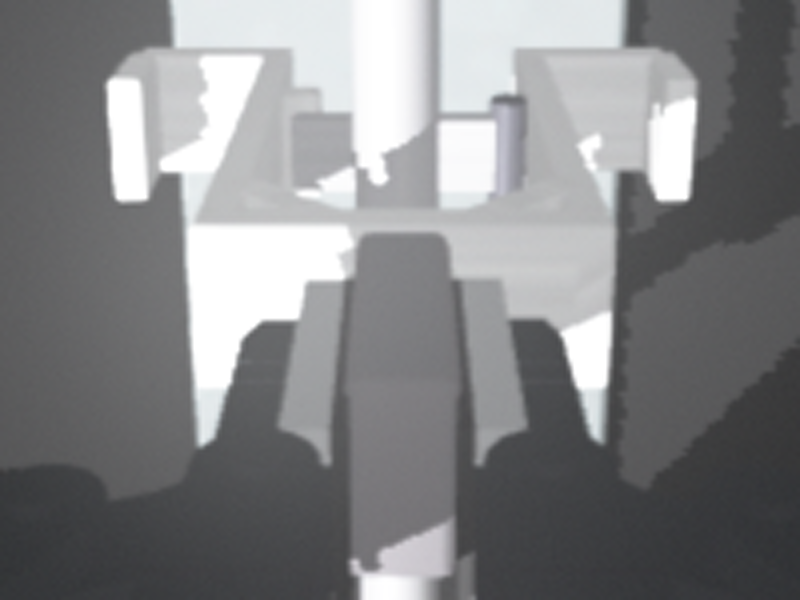

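The gate lies level under the bar and the hanger is centred to about 1 mm. I settle the last millimetre gently, then let go.

{"method": "apply_moves", "body": {"newtons": 20, "rows": [[[0,0,0,-0.02,0],[0,0,0,0,0],[0,0,0,0,0]]]}}

```text
t: 9.43
tool_pos: [0.5119, -0.2672, 0.1609]
tool_rot: [[-0.95, 0.0, -0.312], [0.312, -0.0, -0.95], [-0.001, -1.0, 0.0]]
contact_force: [-0.3, -0.6, 1.2]
grip_width: 0.0108
```

{"method": "apply_moves", "body": {"rows": [[[0.15,0,0,0,0],[0.3,0,0,0,0],[0.5,0,0,0,0],[0.5,0,0,0,0],[0.5,0,0,0,0]]]}}

```text
t: 10.05
tool_pos: [0.5118, -0.2671, 0.1605]
tool_rot: [[-0.95, -0.0, -0.312], [0.312, 0.0, -0.95], [0.0, -1.0, -0.0]]
contact_force: [-0.0, 0.8, -0.9]
grip_width: 0.0425
```

```bash
python3 - <<'E'
from h import *
o=env.get_obs();print(o['t'],o['tool_pos'],o['contact_force'],o['grip_width'])
im=env.snapshot('wrist')
cv2.imwrite('pics/w7.png',im)
E
```

```text
10.05 [ 0.51179317 -0.26712977  0.16046764] [-0.03214463  0.84354032 -0.91944688] 0.04248289761193186
```

View pics/w7.png

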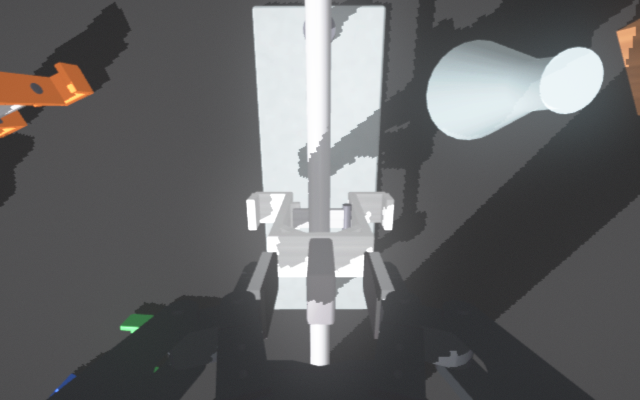

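The fingers are clear of the grip at (320,280) on both sides and the hanger hangs upright. Retreating straight up.

{"method": "apply_moves", "body": {"rows": [[[0.5,0,0,0.2,0],[0.5,0,0,0.4,0],[0.5,0,0,0.6,0],[0.5,0,0,0.6,0],[0.5,0,0,0.4,0],[0.5,-0.3,0.3,0,0],[0.5,-0.5,0.5,0,0],[0.5,-0.3,0.3,0,0],[0.5,0,0,0,0],[0.5,0,0,0,0]]]}}

```text
t: 11.35
tool_pos: [0.4466, -0.2017, 0.2934]
tool_rot: [[-0.95, 0.002, -0.312], [0.312, -0.001, -0.95], [-0.002, -1.0, 0.001]]
contact_force: [0.1, -0.1, 0.0]
grip_width: 0.0429
```

```bash
python3 - <<'E'
from h import *
o=env.get_obs();print(o['t'],o['tool_pos'],o['contact_force'],o['grip_width'])
im=env.snapshot('wrist');s=env.snapshot('side');cv2.imwrite('pics/side8.png',s)
cv2.imwrite('pics/w8.png',np.vstack([cv2.resize(im,(480,300)),cv2.resize(s[80:180,270:430],(480,300))]))
E
```

```text
11.35 [ 0.44662318 -0.20172072  0.29339406] [ 0.135954   -0.06568594  0.00214845] 0.042870046690636925
```

View pics/w8.png

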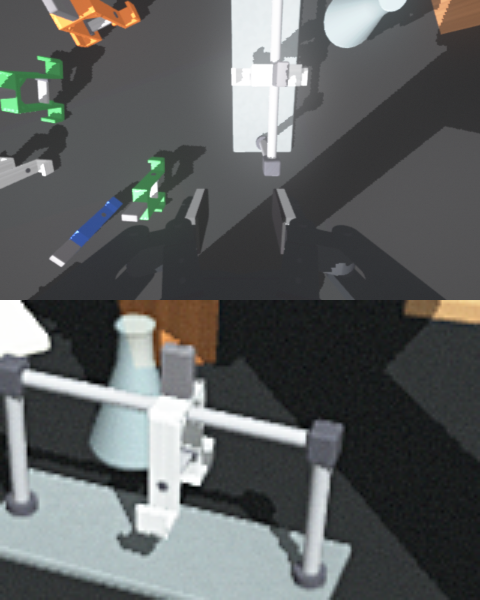

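View pics/side8.png

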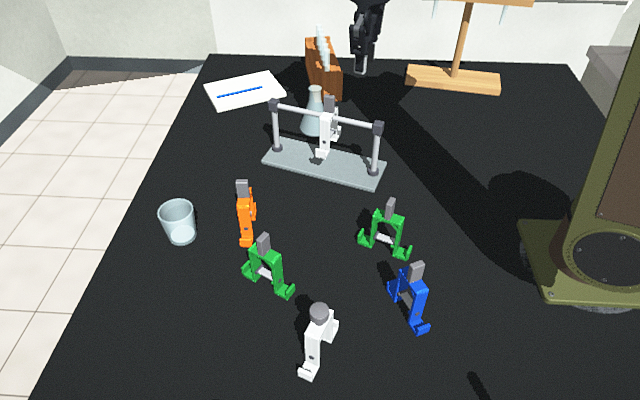

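```bash
python3 - <<'E'
from h import *
im=env.snapshot('wrist');cv2.imwrite('pics/w9.png',cv2.resize(im[60:160,290:430],(800,571),interpolation=2))
s=env.snapshot('side');cv2.imwrite('pics/s9.png',cv2.resize(s[85:170,300:370],(494,600),interpolation=2))
E
```

```text
(no output)
```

View pics/w9.png

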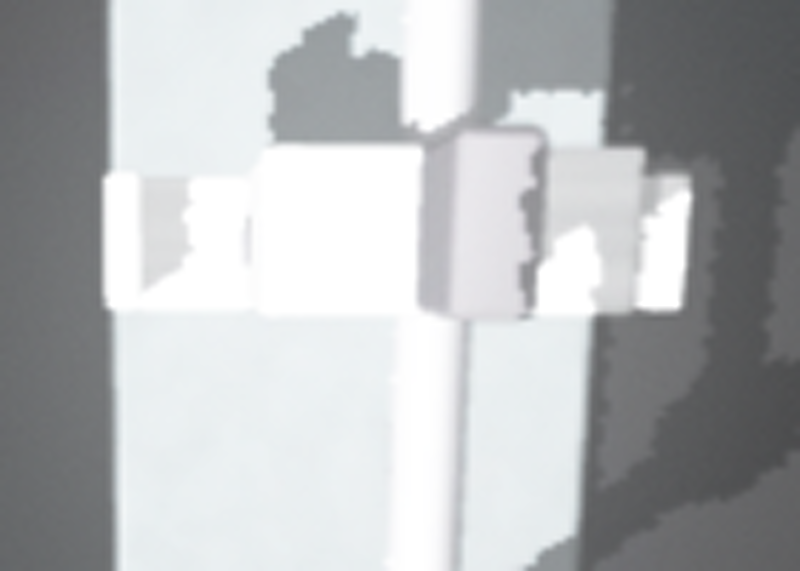

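View pics/s9.png

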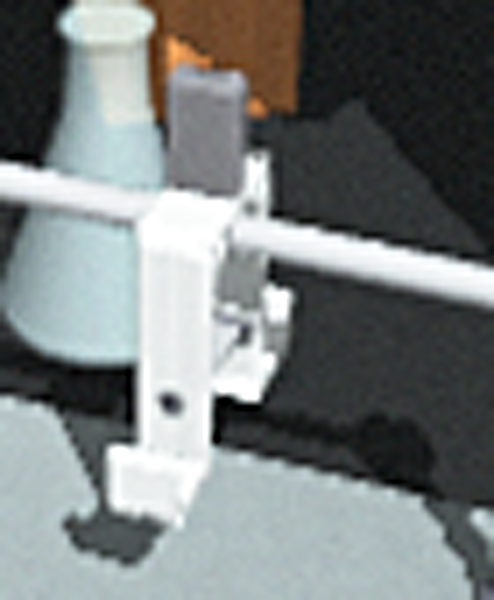

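The hanger is on the bar, upright, with the level gate visible below the bar at about (235,335) in the side crop. Nothing is touching it.

```bash
python3 - <<'E'
from h import *
print(env.hand_in())
E
```

```text
the job is handed in; nothing more can be done
None
```

I pushed the aluminium gated hanger with the flat grip straight down over the drying rail's bar until its gate shut underneath. I then let go and backed the arm away, and handed the job in at about 11.5 s of the 42 s allowed.

**Checks that passed:**
- **Gate:** after the push, the wrist picture showed it lying level under the bar, with the bar within about 1 mm of the hanger's centre. The sideways force seen while the gate was lifting (about 6 N) had dropped to nearly zero.
- **Upright:** the final side and wrist pictures show the hanger upright on the bar, with the gripper well clear and about 0 N on the tool. I judged this by eye and did not measure the tilt.
- **Other hangers:** the plain hanger and the blue, green and orange look-alikes appear where they started.

**What disagreed:**
- **Camera mismatch:** the side camera put the bar and hanger 7–13 mm in y from where the top camera put them. I went by the wrist and top pictures, which matched each other.
- **Edge finding:** my automatic search for the bar's edges failed twice, because the bar is white against a pale plate. I read the edges from the pixel values instead.
- **Final gate view:** in the last pictures the gate is only faintly visible, so the clearest proof that it shut is the close wrist picture taken just before I let go.

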